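# Load the sprung reagent lift and catch it down

## Robot

A 6-joint arm with a two-finger parallel gripper is mounted at the origin on the work surface. World frame = base frame: x ahead of the robot, y to its left, z up, the work surface at z = 0. Lengths are in m, angles in rad, forces in N, time in s.
With the tool pointing down it reaches from about 0.375 to 0.925 m from the base axis. Payload 5.7 kg.
Tool frame: the origin (TCP) lies on the centre line of the jaws, within the pads' length; the fingertips stand 11 mm ahead of it and the grasp point (between the pads) lies 8 mm behind it (env.tcp_to_tips is the distance from the TCP to the fingertips, in m); z points along the fingers, y is the line along which they close (so a half turn about z gives the same grasp; the last joint's range is limited). The gripper opens to 85 mm and grips with 20 to 120 N. Pads are 22 mm wide; open, the fingers measure 114 mm over their backs; the gripper's body (76 mm by 85 mm) begins 54 mm behind the grasp point. The pads swing forward as they close: fully open they stand 13 mm farther back than shut.
Start: joints at [-0.115, 0.359, 1.51, -0, 1.272, -0.115], TCP at [0.6, -0, 0.242] pointing down, gripper open.
Joint ranges: [-2.97, 2.97], [-1.01, 2.36], [0.21, 2.38], [-0.96, 4.11], [0.2, 2.71], [-2.98, 2.98]. Speed limits (rad/s): [2.39, 2.39, 3.14, 3.14, 3.14, 3.14].

## Interface

Orientations are given as [roll, pitch, yaw] about the fixed x, y, z axes, in that order (R = Rz(yaw) Ry(pitch) Rx(roll)).
In Python, from workcell import sensors, camera, env, models gives the robot as it stands. The module is installed in compiled form; this text tells all that it offers.
- The arm moves only by the tool apply_moves, never from a script. Its argument "moves" is a list that holds one entry, the list of rows, each a list of 7 numbers: the shift along the tool's x, y, z in units of 30 mm (1.0 is 30 mm), then the turn, a rotation vector about the tool's x, y, z in degrees, then the opening, from 0 (shut) to 1 (fully open). In form: [[[x, y, z, rx, ry, rz, gripper], ...]]. A call has exactly 8 rows; each row shifts and turns the commanded pose from where the row before left it, along the tool's axes as they then stand; what a row does not reach is not made up. A row lasts 1/10 s, in which the tool goes at most 50 mm and 8.59 degrees, less where a joint would pass 70% of its speed; a pose out of reach is approached as far as the arm can. A call is refused whole if a number of a shift passes 1 or a number of a turn 8.59, either way. A call with a gripper value outside its range is refused whole. The fingers move at their own pace and stop on an object; the grip force is fixed at half the most. Time passes only in rows, so rows that do not move let the fingers close, or fill a call up. It gives the time, the measured TCP pose, the force, the opening and the grip force at its end, in the units of the state.
- sensors.get_state(): the state, without advancing time (a new reading comes with each control period).
- camera(name): name is "scene" or "side" or "wrist"; returns a dict with "image" (420x560x3 uint8, red, green, blue), "K" (3x3 intrinsics, pixels), "R" (3x3) and "t" (3): a world point X has camera coordinates R X + t; the wrist camera has in their place "T_tool_cam" (4x4, takes a point from camera to tool coordinates, whose origin is the TCP and whose axes are the flange's). Camera axes: x right, y down, z forward; pixel columns grow to the right and rows downward; lengths in m; the calibration is good to about 2 mm. A picture is of the moment at which its call begins: read the wrist's pose just before it. There is no depth.
- env.job_done(): hands the job in; it is judged then, once.
Trained networks look in a picture, given as the dict that the camera call returned (one of the last four; its "shot" number tells which), for a name from the list of things; names that differ only in an ending like _2 or _b are one class to them, and where a whole thing is asked for, a point or a joint stands for the part that bears it (a point fixed in the world has none). Each returns a list of dicts, best first, with "confidence" (0 to 1); they miss things now and then, are a little off and sometimes report something else, mostly with a low value. They report only what shows in the picture. A call takes as long as a camera call. They do not tell look-alikes from the thing itself.
- models.spot_in(picture, thing): "location" ([x, y, z] in m, in the coordinates of the camera as it stood for that picture, good to about 4 mm: the middle of the surface that is visible of it).
- models.masks_of(picture, thing): "region" (420x560 bool, what is visible of it).
- models.landmark_of(picture, thing): "location" ([x, y, z] in m, in the coordinates of the camera as it stood for that picture, good to about 4 mm: a listed point, or the origin of a listed thing).
The state is a dict: "clock": time; "q": joint angles; "dq": joint speeds; "effort": joint torques, N m; "position": TCP position; "ee_rot": TCP orientation; "contact_force": force on the tool from outside, world axes, zero at the start; "moment": the same for the moment, N m; "opening": opening from 0.0 (shut) to 1.0 (fully open); "grip_force": force on a finger pad.
Only numpy, scipy, OpenCV 4.12 (cv2) and the standard library are available. Lean on these libraries where they do the work, as an engineer would, in place of code of your own. Each camera call takes 0.05 s, during which the arm holds its last target. There are 200 camera calls.

## Task

Take the spent open trough off the sprung lift and stand it upright in the shallow steel tray. Then, with the lift still up, set the tube rack in its wide bay and the fresh lidded trough in its narrow bay, both flat on the deck, and press the loaded deck down and hold it there until the slow catch has slid fully home over it, so that it stays down when you let go. Do not disturb the tip box, bottle or beaker.

Things in the scene. Friction and masses are not known exactly. Their poses are not given: they have to be found in the camera images.
- lift: Base of the lift, fixed to the bench: white slab about 230 x 140 x 16 mm, two low side walls (to 42 mm high) and at its +x end the grey catch housing (x 101 to 137 mm, to 76 mm high; black thumb tab on the catch to 92 mm). Origin on the bench under the middle of the deck; x along the bays towards the catch, z up.
- deck (a joint): How far the lift's aluminium deck has sunk straight down, in m: 0 fully up (surface 80 mm above the bench), 0.030 on its bottom stop, about 0.0245 when caught. Springs push it up with 2.5 N at the top plus 0.45 N per mm, so the two loads sink it a few mm (up to 15) and it must be pressed further with 5 to 20 N, anywhere on it or on its load.
- catch (a joint): How far the sprung catch at the lift's +x end is pushed outward, in m: 0 fully home. From 8 mm down, the deck's tongue pushes it out along a 45 degree ramp, by 6 mm; once the deck is past 25 mm it comes back over the tongue. It is strongly damped: press slowly (about 15 mm/s), then keep the deck at 0.027 or more for 2 to 3 s while it creeps home; let go too soon, it jams part way.
- catch_nose (a point): Tip of the catch's nose, which moves with it along the lift's x; it shows where the catch is. It need not be touched.
- bay_wide (a point): Centre of the floor of the wide bay, on the deck's surface (moves with the deck). The bay is 142 mm long (x) by 58 mm wide (y), z up. Around each bay is a lip 8 mm high and 4 mm thick. Takes the rack, either way round.
- bay_narrow (a point): Centre of the floor of the narrow bay, on the deck's surface (moves with the deck). The bay is 142 mm long (x) by 44 mm wide (y), z up; its centre line is 55 mm from that of the wide bay. Takes a trough, either way round. At the start the spent trough stands in it.
- rack: Tube rack, white plastic, 130 (x) x 50 (y) mm, 36 mm high, with two rows of capped tubes up to 52 mm and a grey upright handle plate in the middle: 60 mm long (x), 12 mm thick (y), its top at 95 mm. About 0.4 kg. Origin at the middle of its underside, z up. Stands on the bench at the start.
- trough: Fresh reagent trough: closed white plastic box 130 (x) x 36 (y) mm, 42 mm high, flat lid, grey upright handle plate in the middle: 60 mm long (x), 12 mm thick (y), top at 95 mm. About 0.3 kg. Origin at the middle of its underside, z up. On the bench at the start. With both loads in their bays there are 43 mm clear between their handle plates: do not open the fingers too wide there.
- spent: Spent trough: same outside size and handle plate as the fresh trough, but without lid, open and empty. About 0.14 kg. Origin at the middle of its underside, z up. Stands in the narrow bay at the start.
- tray: Shallow open steel tray, fixed on the bench, 165 (x) x 88 (y) x 24 mm outside, walls and floor 4 mm thick. Origin at the middle of its underside, z up. It takes the spent trough, lengthwise.
- tipbox: Bystander: white pipette tip box, 120 (x) x 80 (y) x 56 mm. Origin at the middle of its underside.
- bottle: Bystander: amber bottle with white cap, 64 mm across, 150 mm high. Origin at the middle of its underside.
- beaker: Bystander: white lab beaker, 72 mm across, 85 mm high. Origin at the middle of its underside.
Not all that is in view belongs to the job. There is more than one size of the tray; the one meant has the size given above.

How it is judged:
On the way, in this order (a step that is already met when the one before it is completed fails the run):
1. The spent trough stands upright in the steel tray (horizontal distance between spent and tray below 0.035 m and z of spent in the frame of tray below 0.012 m and angle between spent's own z axis and vertical below 0.1 rad), for 0.1 s.
2. Rack in the wide bay and fresh trough in the narrow bay, flat on the deck, with the deck still up (sunk less than 20 mm) (x of rack in the frame of bay_wide between -0.008 and 0.008 m and y of rack in the frame of bay_wide between -0.006 and 0.006 m and z of rack in the frame of bay_wide between -0.004 and 0.004 m and angle between the x axis of rack and the x axis of bay_wide, either way round below 0.1 rad and angle between each of rack, trough's own z axis and vertical below 0.08 rad and x of trough in the frame of bay_narrow between -0.008 and 0.008 m and y of trough in the frame of bay_narrow between -0.006 and 0.006 m and z of trough in the frame of bay_narrow between -0.004 and 0.004 m and angle between the x axis of trough and the x axis of bay_narrow, either way round below 0.1 rad and value of joint deck below 0.02 m), for 0.1 s.
At the end, for the whole second after the job is handed in: Deck caught down (sunk 22 to 28.5 mm), catch within 2 mm of home; rack in the wide and fresh trough in the narrow bay, within 8 mm lengthwise and 6 mm sideways of the bay centres, flat to 4 mm; spent trough upright on the floor of the tray, within 35 mm of its centre; all at rest (all of step 1 and x of rack in the frame of bay_wide between -0.008 and 0.008 m and y of rack in the frame of bay_wide between -0.006 and 0.006 m and z of rack in the frame of bay_wide between -0.004 and 0.004 m and angle between the x axis of rack and the x axis of bay_wide, either way round below 0.1 rad and angle between each of rack, trough's own z axis and vertical below 0.08 rad and x of trough in the frame of bay_narrow between -0.008 and 0.008 m and y of trough in the frame of bay_narrow between -0.006 and 0.006 m and z of trough in the frame of bay_narrow between -0.004 and 0.004 m and angle between the x axis of trough and the x axis of bay_narrow, either way round below 0.1 rad and linear speed of each of rack, trough, spent below 0.02 m/s and value of joint deck between 0.022 and 0.0285 m and value of joint catch below 0.002 m and velocity of joint deck between -0.01 and 0.01 m/s); the robot touches nothing.
It fails at once if The tip box is pushed more than 30 mm or tipped (distance of tipbox from where it was at the start of the episode above 0.03 m or angle between tipbox's own z axis and vertical above 0.35 rad).
It fails at once if The bottle is pushed more than 30 mm or tipped (distance of bottle from where it was at the start of the episode above 0.03 m or angle between bottle's own z axis and vertical above 0.35 rad).
It fails at once if The beaker is pushed more than 30 mm or tipped (distance of beaker from where it was at the start of the episode above 0.03 m or angle between beaker's own z axis and vertical above 0.35 rad).
It also fails if it takes over 72 s, if anything falls off the work surface, if the arm or the gripper's body presses on something with over 40 N, if the wrist force passes 120 N, or if a joint passes its speed limit or range.

## Working session

There is one attempt and no reset: what is moved stays moved. The work goes in short steps, Python scripts to look and compute and a tool call to move; the robot and the scene stay as the last step left them, time stands still between calls to the robot, and variables do not carry over. Pictures are saved under pics/ and viewed, at most 10 in all, crops included, and the job is handed in when it is done.

Besides the shell and the picture viewer there is one more tool, called as name(argument=value, ...) on one line, values as JSON. apply_moves: Moves the arm, as the interface text tells. Its arguments: {"type":"object","properties":{"moves":{"type":"array"}},"required":["moves"]}

```bash
mkdir -p pics
cat > h.py <<'E'
import numpy as np, cv2
from scipy.spatial.transform import Rotation as Ro
from workcell import sensors, camera, env, models
def toworld(pic,p,st=None):
    p=np.array(p)
    if 'R' in pic: return np.array(pic['R']).T@(p-np.array(pic['t']))
    T=np.array(pic['T_tool_cam']); q=T[:3,:3]@p+T[:3,3]
    return Ro.from_euler('xyz',st['ee_rot']).as_matrix()@q+np.array(st['position'])
def save(pic,n): cv2.imwrite(f'pics/{n}.png',cv2.cvtColor(pic['image'],cv2.COLOR_RGB2BGR))
E
python3 - <<'E'
from h import *
st=sensors.get_state(); print(st)
ims=[]
for n in ['scene','side']:
    p=camera(n); ims.append(p['image'])
    for t in ['lift','deck','catch_nose','bay_wide','bay_narrow','rack','trough','spent','tray','tipbox','bottle','beaker']:
        for r in models.landmark_of(p,t)[:3]:
            print(n,t,round(r['confidence'],2),toworld(p,r['location']).round(3))
save({'image':ims[0]},'a_scene');save({'image':ims[1]},'a_side')
E
```

```text
{'clock': 0.0, 'q': array([-1.15105985e-01,  3.59525946e-01,  1.51148392e+00, -1.44796785e-05,
        1.27253383e+00, -1.15087791e-01]), 'dq': array([-1.16281847e-03, -6.76738294e-04,  1.19405237e-03, -5.42895870e-05,
       -9.14146411e-05,  1.01107140e-03]), 'effort': array([ 1.96551155e-03, -5.27614331e+01, -2.78626120e+01, -6.37880498e-05,
        1.32890840e-02, -2.81424428e-05]), 'position': array([5.99297456e-01, 6.49283070e-05, 2.41421540e-01]), 'ee_rot': array([-3.13965293e+00, -2.10305383e-04,  1.57078220e+00]), 'contact_force': array([ 0.14087582, -0.75229327, -0.93360651]), 'moment': array([0.02899559, 0.0335118 , 0.01570946]), 'grip_force': 0.0, 'opening': 1.0011648356002179}
scene lift 0.76 [0.509 0.03  0.001]Traceback (most recent call last):
  File "<stdin>", line 7, in <module>
ValueError: it knows: bay_narrow, bay_wide, beaker, bottle, catch_nose, lift, rack, spent, tipbox, tray, trough
```

Run:
```python
from h import *
for n in ['scene','side']:
    p=camera(n); save(p,'a_'+n)
    for t in ['lift','catch_nose','bay_wide','bay_narrow','rack','trough','spent','tray','tipbox','bottle','beaker']:
        for r in models.landmark_of(p,t)[:3]:
            print(n,t,round(r['confidence'],2),toworld(p,r['location']).round(3))
```

```text
scene lift 0.74 [0.512 0.031 0.002]
scene catch_nose 0.75 [0.586 0.006 0.062]
scene bay_wide 0.61 [0.519 0.053 0.08 ]
scene bay_narrow 0.97 [ 0.503 -0.002  0.079]
scene bay_narrow 0.37 [ 0.386 -0.302 -0.006]
scene rack 0.79 [ 0.384 -0.301 -0.009]
scene trough 0.77 [0.378 0.302 0.001]
scene trough 0.22 [ 0.508 -0.003  0.076]
scene spent 0.82 [ 0.508 -0.003  0.08 ]
scene spent 0.21 [0.521 0.056 0.079]
scene tray 0.63 [ 0.593  0.321 -0.003]
scene tray 0.62 [0.19  0.339 0.001]
scene tipbox 0.61 [ 0.59  -0.316 -0.002]
scene bottle 0.78 [ 0.751  0.194 -0.003]
scene beaker 0.7 [ 0.741 -0.21  -0.   ]
side lift 0.74 [0.51  0.035 0.002]
side catch_nose 0.73 [ 0.737 -0.202  0.002]
side catch_nose 0.41 [0.586 0.009 0.06 ]
side bay_wide 0.97 [0.515 0.053 0.079]
side bay_narrow 0.85 [0.504 0.002 0.082]
side rack 0.63 [ 0.385 -0.299 -0.002]
side rack 0.62 [ 0.586  0.326 -0.003]
side trough 0.87 [0.376 0.304 0.002]
side spent 0.69 [ 0.505 -0.002  0.077]
side tray 0.84 [0.528 0.518 0.001]
side tray 0.65 [ 0.59   0.323 -0.001]
side tipbox 0.81 [ 0.594 -0.313 -0.002]
side bottle 0.71 [0.747 0.198 0.001]
side beaker 0.73 [0.503 0.002 0.082]
```

View pics/a_scene.png

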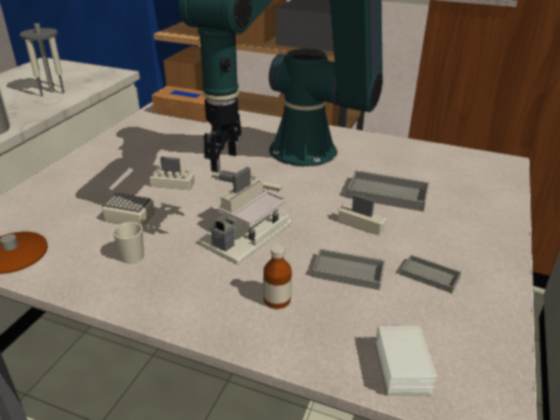

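View pics/a_side.png

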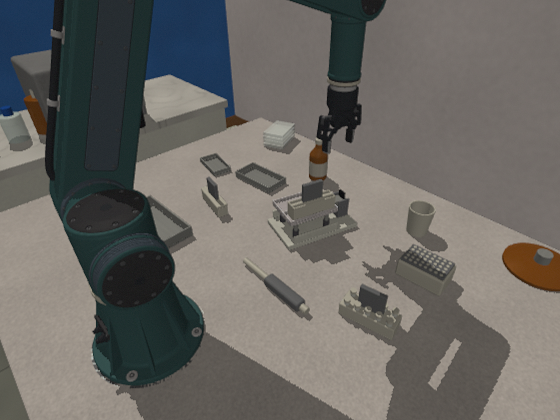

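The scene shows the lift at about (245,220) with the spent trough on it, the rack at (172,177), the fresh trough at (362,215), and trays at (388,190), (348,268) and (430,273). I'll measure the tray sizes and yaws.

```bash
cat >> h.py <<'E'
def plane(pic,uv,z,st=None):
    K=np.array(pic['K']); uv=np.atleast_2d(uv).astype(float)
    d=np.c_[(uv-K[[0,1],[2,2]])/K[[0,1],[0,1]],np.ones(len(uv))]
    o=toworld(pic,[0,0,0],st); w=np.array([toworld(pic,x,st) for x in d])-o
    return (o+w*((z-o[2])/w[:,2])[:,None])[:,:2]
def rect(pic,m,z,st=None):
    c=max(cv2.findContours(m.astype(np.uint8),cv2.RETR_EXTERNAL,cv2.CHAIN_APPROX_NONE)[0],key=cv2.contourArea)[:,0]
    P=plane(pic,c,z,st); (cx,cy),(w,h),a=cv2.minAreaRect((P*1000).astype(np.float32))
    if h>w: w,h,a=h,w,a+90
    a=(a+90)%180-90
    return np.round([cx,cy,w,h,a],1), m.any(0).nonzero()[0][[0,-1]], m.any(1).nonzero()[0][[0,-1]]
E
python3 - <<'E'
from h import *
for n in ['scene','side']:
    p=camera(n)
    for t in ['tray','tipbox']:
        for r in models.masks_of(p,t)[:5]: print(n,t,round(r['confidence'],2),*rect(p,r['region'],.024 if t=='tray' else .056))
st=sensors.get_state(); p=camera('wrist'); save(p,'w0'); print(p['T_tool_cam'],p['K'])
for t in ['spent','bay_wide','lift']:
    for r in models.masks_of(p,t)[:2]: print(t,r['confidence'],*rect(p,r['region'],.1,st))
    for r in models.landmark_of(p,t)[:2]: print(t,r['confidence'],toworld(p,r['location'],st).round(3))
E
```

```text
scene tray 0.94 [196.5 338.1 235.  182.9 -87. ] [346 428] [171 211]
scene tray 0.81 [549.  512.2 129.4  90.9  80.1] [401 460] [256 293]
scene tray 0.8 [605.6 324.4 166.6 115.1 -85. ] [312 383] [249 290]
scene tipbox 0.55 [ 624.9 -289.5  149.   145.   -77.9] [102 153] [193 225]
side tray 0.95 [517.2 493.4 152.5  75.1  80.8] [201 230] [153 174]
side tray 0.83 [577.  308.1 184.6 114.4 -84. ] [237 285] [163 192]
side tray 0.81 [217.2 331.7 272.5  92.6  86.1] [148 192] [196 247]
side tipbox 0.91 [ 565.4 -322.9  128.3  123.8    6.8] [395 455] [244 293]
[[ 4.98920228e-04 -9.47615409e-01 -3.19413192e-01  8.18811854e-02]
 [ 9.99999842e-01  5.55104222e-04 -8.48592531e-05  5.78010272e-04]
 [ 2.57721547e-04 -3.19413099e-01  9.47615537e-01 -1.31702214e-01]
 [ 0.00000000e+00  0.00000000e+00  0.00000000e+00  1.00000000e+00]] [[374.64845683   0.         281.53100462]
 [  0.         374.64845683 213.37204874]
 [  0.           0.           1.        ]]
spent 0.72 [497.7 -10.2 141.7  71.2 -15.8] [ 55 247] [152 258]
spent 0.76 [0.504 0.001 0.079]
bay_wide 0.77 [519.6  32.5 152.8 109.  -16.9] [ 66 278] [ 53 247]
lift 0.55 [544.4  31.1 199.9 122.2 -16.1] [ 65 351] [ 41 247]
lift 0.91 [ 0.514  0.029 -0.003]
```

View pics/w0.png

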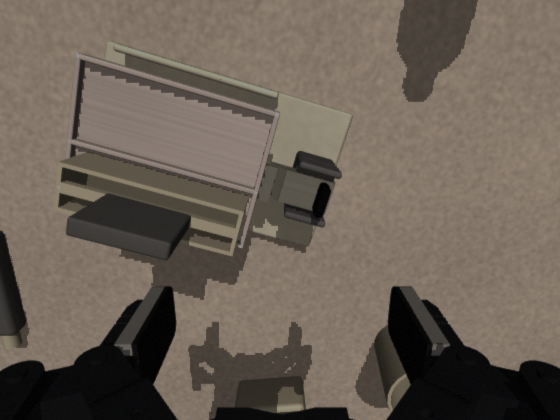

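Wrist view: the wide bay's outer lip corners are near (80,55), (278,113), (258,190) and (70,143), the spent trough's handle is at about (130,225), and the catch is at (320,190). The middle tray, at (0.59,0.32), has the right length.

Run:
```python
from h import *
st=sensors.get_state(); p=camera('wrist')
P=plane(p,[(80,55),(278,113),(256,190),(70,143)],.088,st)*1000
print(P.round(1)); print(P.mean(0), [np.linalg.norm(P[i]-P[(i+1)%4]).round(1) for i in range(4)])
for a,b in((0,1),(3,2)): d=P[b]-P[a]; print(np.degrees(np.arctan2(d[1],d[0])))
g=cv2.cvtColor(p['image'],cv2.COLOR_RGB2GRAY)[40:270,40:360]; cv2.imwrite('pics/w0c.png',cv2.resize(cv2.equalizeHist(g),None,fx=2.4,fy=2.4,interpolation=2))
```

```text
[[458.4 103.2]
 [597.9  63.7]
 [580.4   4.9]
 [440.2  41.6]]
[519.20247626  53.37521486] [np.float64(145.0), np.float64(61.4), np.float64(144.9), np.float64(64.2)]
-15.813194565217605
-14.68403621232422
```

View pics/w0c.png

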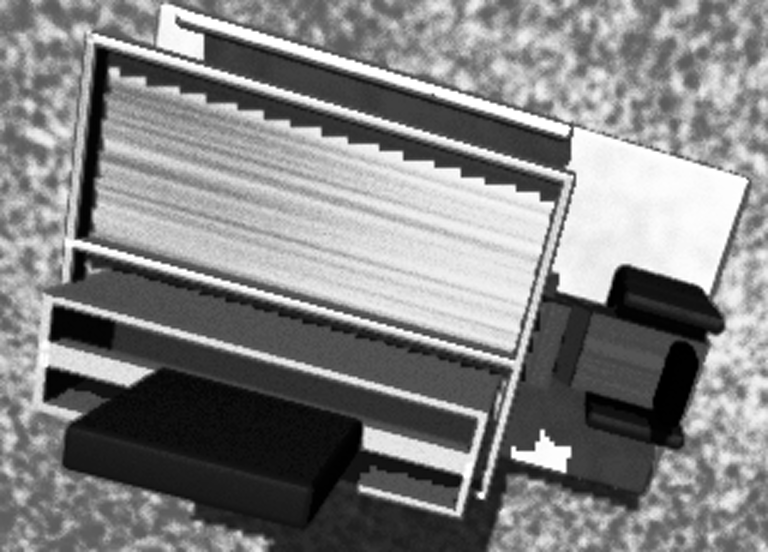

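apply_moves(moves=[[[0,-0.783,0,0,0,0,0.6],[0,-0.783,0,0,0,0,0.6],[0,-0.783,0,0,0,0,0.6],[0,-0.783,0,0,0,0,0.6],[0,0,0,0,0,-8.25,0.6],[0,0,0,0,0,-8.25,0.6],[0,0,0,0,0,-8.25,0.6],[0,0,0,0,0,-8.25,0.6]]])

```text
clock: 2.8
position: [0.506, -0.0, 0.2424]
ee_rot: [3.141, 0.0, 2.153]
contact_force: [0.2, -0.6, -0.1]
opening: 0.602
grip_force: 0.0
```

apply_moves(moves=[[[0,0,0,0,0,-8.25,0.6],[0,0,0,0,0,-8.25,0.6],[0,0,0,0,0,-8.25,0.6],[0,0,0,0,0,-8.25,0.6],[0,0,0,0,0,-8.25,0.6],[0,0,0.7,0,0,0,0.6],[0,0,0,0,0,0,0.6],[0,0,0,0,0,0,0.6]]])

```text
clock: 3.6
position: [0.5056, 0.0, 0.2212]
ee_rot: [-3.141, -0.001, 2.866]
contact_force: [0.5, 0.9, -0.3]
opening: 0.6
grip_force: 0.0
```

```bash
cat >> h.py <<'E'
def go(x,y,z,yaw=None):
    st=sensors.get_state(); R=Ro.from_euler('xyz',st['ee_rot']).as_matrix()
    print('t',st['clock'],'pos',st['position'].round(4),'rpy',np.degrees(st['ee_rot']).round(2))
    print('units',(R.T@(np.array([x,y,z])-st['position'])/.03).round(3))
    if yaw is not None: print('rz',round(-((yaw-np.degrees(st['ee_rot'][2])+180)%360-180),2))
E
python3 - <<'E'
from h import *
go(.505,0,.148,164.3)
st=sensors.get_state(); p=camera('wrist'); save(p,'w1')
for t in ['spent','bay_wide','bay_narrow','lift','catch_nose']:
    for r in models.landmark_of(p,t)[:2]: print(t,r['confidence'],toworld(p,r['location'],st).round(3))
E
```

```text
t 3.6 pos [0.5056 0.     0.2212] rpy [-1.7999e+02 -8.0000e-02  1.6422e+02]
units [ 0.016 -0.007  2.44 ]
rz -0.08
spent 0.92 [ 0.508 -0.002  0.079]
bay_wide 0.73 [0.519 0.05  0.083]
lift 0.66 [ 0.512  0.027 -0.003]
```

View pics/w1.png

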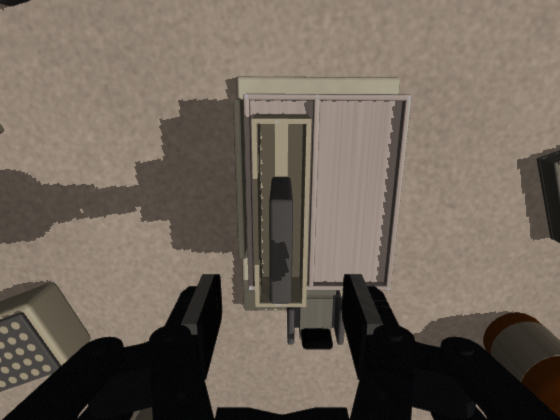

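The lift is square to the tool. The spent trough's handle (x about 270–293) is on the jaw centre line at column 281, so I can go down and grip.

apply_moves(moves=[[[0,0,0.8,0,0,0,0.6],[0,0,0.8,0,0,0,0.6],[0,0,0.83,0,0,0,0.6],[0,0,0,0,0,0,0.6],[0,0,0,0,0,0,0],[0,0,0,0,0,0,0],[0,0,0,0,0,0,0],[0,0,0,0,0,0,0]]])

```text
clock: 4.7
position: [0.5071, -0.0001, 0.1496]
ee_rot: [3.141, 0.003, 2.867]
contact_force: [1.6, -0.3, 1.3]
opening: 0.133
grip_force: 60.0
```

Run:
```python
from h import *
p=camera('wrist')
st=dict(position=np.array([.5056,0,.2212]),ee_rot=np.radians([-179.99,-.08,164.22]))
for uv in ([(317,97),(408,97),(389,288),(311,288)],[(247,97),(317,97),(311,288),(251,290)]):
    P=plane(p,uv,.0875,st)*1000; print(P.round(1),P.mean(0))
```

```text
[[439.4  43.4]
 [456.2 102.7]
 [597.1  63.5]
 [580.1   3.4]] [518.18685616  53.26914685]
[[426.6  -2.2]
 [439.4  43.4]
 [580.1   3.4]
 [568.7 -43.4]] [5.03700741e+02 2.93696992e-01]
```

apply_moves(moves=[[[0,0,-0.4,0,0,0,0],[0,0,-1,0,0,0,0],[0,0,-1,0,0,8.5,0],[0,0,-1,0,0,8.5,0],[0,0,0,0,0,8.5,0],[0,0,0,0,0,8.5,0],[0,0,0,0,0,8.5,0],[0,0,0,0,0,8.5,0]]])

```text
clock: 5.55
position: [0.5056, 0.0001, 0.2512]
ee_rot: [-3.141, -0.0, 1.971]
contact_force: [-0.3, -0.1, -0.9]
opening: 0.128
grip_force: 59.6
```

apply_moves(moves=[[[0,0,0,0,0,8.5,0],[0,0,0,0,0,8.5,0],[0.943,0.357,0,0,0,0,0],[0.943,0.357,0,0,0,0,0],[0.943,0.357,0,0,0,0,0],[0.943,0.357,0,0,0,0,0],[0.943,0.357,0,0,0,0,0],[0.943,0.357,0,0,0,0,0]]])

```text
clock: 6.35
position: [0.5511, 0.1768, 0.2511]
ee_rot: [-3.141, 0.0, 1.68]
contact_force: [0.4, -0.8, -2.1]
opening: 0.131
grip_force: 59.7
```

apply_moves(moves=[[[0.943,0.357,0,0,0,0,0],[0.943,0.357,0,0,0,0,0],[0.943,0.357,0,0,0,0,0],[0.943,0.357,0,0,0,0,0],[0.943,0.357,0,0,0,0,0],[0,0,0,0,0,0,0],[0,0,0,0,0,0,0],[0,0,0,0,0,0,0]]])

```text
clock: 7.15
position: [0.5887, 0.3212, 0.2505]
ee_rot: [-3.141, 0.001, 1.68]
contact_force: [-0.3, -0.8, -1.2]
opening: 0.13
grip_force: 59.6
```

Run:
```python
from h import *
go(.5915,.322,.075,95.5)
st=sensors.get_state(); p=camera('wrist'); save(p,'w2')
for t in ['tray','spent','trough']:
    for r in models.landmark_of(p,t)[:2]: print(t,r['confidence'],toworld(p,r['location'],st).round(3))
    for r in models.masks_of(p,t)[:2]: print(t,r['confidence'],*rect(p,r['region'],.024,st))
```

```text
t 7.15 pos [0.5887 0.3212 0.2505] rpy [-1.7994e+02  4.0000e-02  9.6240e+01]
units [0.019 0.102 5.85 ]
rz 0.74
tray 0.84 [589.3 323.6 164.4  87.9 -84.6] [235 332] [ 84 251]
tray 0.73 [521.8 452.8  71.6  26.9   6.3] [178 262] [ 0 35]
spent 0.66 [0.588 0.319 0.179]
spent 0.51 [ 0.744  0.193 -0.002]
spent 0.74 [601.1 205.  340.9  81.8 -83.7] [238 324] [119 406]
trough 0.89 [ 0.382  0.304 -0.002]
trough 0.7 [368.7 301.8 141.6  76.1  79.6] [ 10 102] [101 240]
trough 0.55 [457.   30.3  38.    6.1  48.4] [138 158] [389 407]
```

View pics/w2.png

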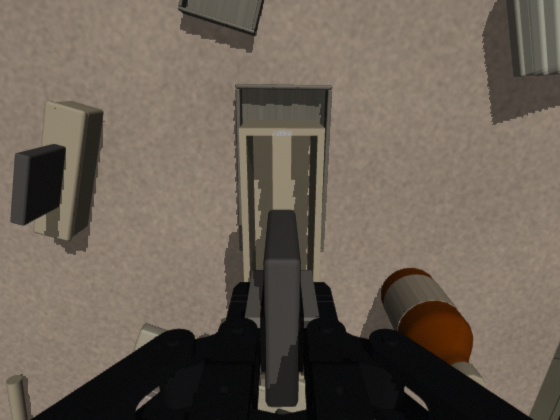

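apply_moves(moves=[[[0.08,0,1,0,0,0.7,0],[0,0,1,0,0,0,0],[0,0,1,0,0,0,0],[0,0,1,0,0,0,0],[0,0,1,0,0,0,0],[0,0,0.6,0,0,0,0],[0,0,0.27,0,0,0,0],[0,0,0,0,0,0,0]]])

```text
clock: 8.3
position: [0.5888, 0.3243, 0.0746]
ee_rot: [-3.141, 0.0, 1.667]
contact_force: [0.3, 0.1, -0.9]
opening: 0.128
grip_force: 59.8
```

apply_moves(moves=[[[0,0,0,0,0,0,0],[0,0,0,0,0,0,0.4],[0,0,0,0,0,0,0.4],[0,0,0,0,0,0,0.5],[0,0,-0.5,0,0,0,0.5],[0,0,-1,0,0,0,0.5],[0,0,-1,0,0,0,0.5],[0,0,-1,0,0,0,0.5]]])

```text
clock: 9.1
position: [0.589, 0.3246, 0.1815]
ee_rot: [3.141, -0.0, 1.668]
contact_force: [0.6, 0.5, 0.1]
opening: 0.499
grip_force: 0.0
```

apply_moves(moves=[[[0,0,-1,0,0,0,0.6],[0,-1,-0.8,0,0,0,0.6],[0,-1,0,0,0,0,0.6],[0,-1,0,0,0,0,0.6],[0,-1,0,0,0,0,0.6],[0,-1,0,0,0,0,0.6],[0,0,0,0,0,0,0.6],[0,0,0,0,0,0,0.6]]])

```text
clock: 9.9
position: [0.4397, 0.3103, 0.2346]
ee_rot: [3.14, -0.001, 1.668]
contact_force: [-0.0, 0.6, 0.3]
opening: 0.602
grip_force: 0.0
```

Run:
```python
from h import *
st=sensors.get_state(); p=camera('wrist'); save(p,'w3'); go(.378,.303,.07,80)
for t in ['spent','trough','tray']:
    for r in models.landmark_of(p,t)[:3]: print(t,r['confidence'],toworld(p,r['location'],st).round(3))
    for r in models.masks_of(p,t)[:2]: print(t,r['confidence'],*rect(p,r['region'],.042,st))
```

```text
t 9.95 pos [0.4406 0.3104 0.2345] rpy [ 1.7986e+02 -4.0000e-02  9.5560e+01]
units [-0.048 -2.115  5.478]
rz 15.56
spent 0.82 [0.59  0.324 0.006]
spent 0.8 [592.8 325.6 135.   71.2 -83.1] [410 495] [106 253]
trough 0.79 [ 0.38   0.302 -0.002]
trough 0.72 [382.5 304.4 131.   37.1  79.4] [183 251] [109 252]
tray 0.66 [ 0.182  0.339 -0.   ]
tray 0.83 [577.  326.9 155.2  89.7 -84.7] [380 502] [ 89 260]
tray 0.77 [513.1 449.8  70.2  27.3   5.6] [347 439] [ 0 39]
```

View pics/w3.png

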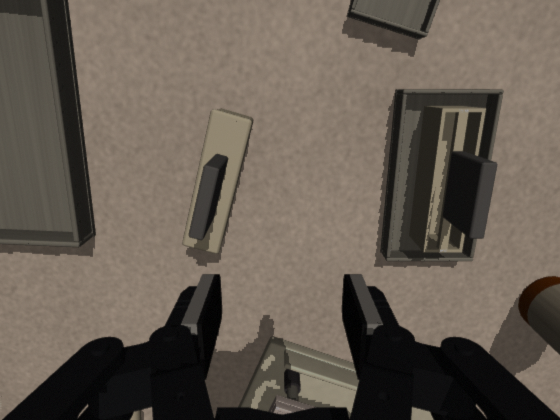

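apply_moves(moves=[[[0,0,0,0,0,8.1,0.6],[0,0,0,0,0,8.1,0.6],[-0.29,-0.957,0,0,0,0,0.6],[-0.285,-0.957,0,0,0,0,0.6],[0,0,1,0,0,0,0.6],[0,0,1,0,0,0,0.6],[0,0,0,0,0,0,0.6],[0,0,0,0,0,0,0.6]]])

```text
clock: 11.05
position: [0.3802, 0.3036, 0.1733]
ee_rot: [-3.14, 0.001, 1.385]
contact_force: [0.1, 0.1, 0.9]
opening: 0.602
grip_force: 0.0
```

Run:
```python
from h import *
st=sensors.get_state(); p=camera('wrist'); save(p,'w4'); go(.381,.304,.07,79.4)
for t in ['trough']:
    for r in models.landmark_of(p,t)[:1]: print(t,r['confidence'],toworld(p,r['location'],st).round(3))
    for r in models.masks_of(p,t)[:1]: print(t,r['confidence'],*rect(p,r['region'],.042,st))
```

```text
t 11.1 pos [0.3809 0.3041 0.1741] rpy [ 1.7998e+02 -3.0000e-02  7.9340e+01]
units [-3.000e-03  3.000e-03  3.469e+00]
rz -0.06
trough 0.91 [ 0.381  0.305 -0.001]
trough 0.75 [381.6 303.5 130.2  35.8  79.6] [257 308] [113 283]
```

View pics/w4.png

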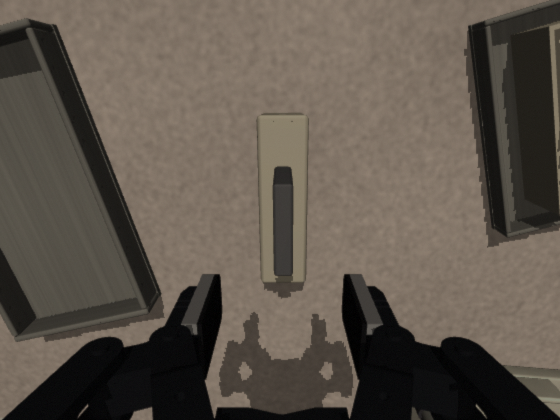

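apply_moves(moves=[[[0,0,1,0,0,0,0.6],[0,0,1,0,0,0,0.6],[0,0,1,0,0,0,0.6],[0,0,0.47,0,0,0,0.6],[0,0,0,0,0,0,0.6],[0,0,0,0,0,0,0],[0,0,0,0,0,0,0],[0,0,0,0,0,0,0]]])

```text
clock: 12.0
position: [0.3812, 0.3044, 0.0706]
ee_rot: [3.14, -0.002, 1.385]
contact_force: [0.5, -0.8, 3.5]
opening: 0.133
grip_force: 59.0
```

apply_moves(moves=[[[0,0,0,0,0,0,0],[0,0,-0.5,0,0,0,0],[0,0,-1,0,0,0,0],[0,0,-1,0,0,0,0],[0,0,-1,0,0,-8.49,0],[0,0,-1,0,0,-8.49,0],[0,0,-1,0,0,-8.49,0],[0,0,0,0,0,-8.49,0]]])

```text
clock: 12.8
position: [0.3822, 0.3051, 0.2387]
ee_rot: [3.134, -0.001, 1.984]
contact_force: [0.7, 0.1, -2.6]
opening: 0.133
grip_force: 58.8
```

apply_moves(moves=[[[0,0,0,0,0,-8.49,0],[0,0,0,0,0,-8.49,0],[0,0,0,0,0,-8.49,0],[0,0,0,0,0,-8.49,0],[0,0,0,0,0,-8.49,0],[0,0,0,0,0,-8.49,0],[-0.608,-0.785,0,0,0,0,0],[-0.608,-0.785,0,0,0,0,0]]])

```text
clock: 13.6
position: [0.402, 0.2482, 0.2344]
ee_rot: [3.142, 0.0, 2.869]
contact_force: [-0.0, -0.3, -2.3]
opening: 0.133
grip_force: 59.2
```

apply_moves(moves=[[[-0.608,-0.785,0,0,0,0,0],[-0.608,-0.785,0,0,0,0,0],[-0.608,-0.785,0,0,0,0,0],[-0.608,-0.785,0,0,0,0,0],[-0.608,-0.785,0,0,0,0,0],[-0.608,-0.785,0,0,0,0,0],[-0.608,-0.785,0,0,0,0,0],[-0.608,-0.785,0,0,0,0,0]]])

```text
clock: 14.4
position: [0.4915, 0.0264, 0.2344]
ee_rot: [3.142, -0.0, 2.867]
contact_force: [1.2, 0.3, -1.9]
opening: 0.13
grip_force: 59.2
```

apply_moves(moves=[[[-0.608,-0.785,0,0,0,0,0],[0,0,0,0,0,0,0],[0,0,0.8,0,0,0,0],[0,0,0,0,0,0,0],[0,0,0,0,0,0,0],[0,0,0,0,0,0,0],[0,0,0,0,0,0,0],[0,0,0,0,0,0,0]]])

```text
clock: 15.2
position: [0.5032, 0.0001, 0.2109]
ee_rot: [3.141, 0.001, 2.867]
contact_force: [-0.7, 0.1, -2.7]
opening: 0.129
grip_force: 59.3
```

Run:
```python
from h import *
st=sensors.get_state(); p=camera('wrist'); save(p,'w5'); go(.504,.0003,.151,164.3)
for t in ['trough','bay_narrow','bay_wide']:
    for r in models.landmark_of(p,t)[:1]: print(t,r['confidence'],toworld(p,r['location'],st).round(3))
```

```text
t 15.25 pos [5.031e-01 1.000e-04 2.107e-01] rpy [1.7999e+02 5.0000e-02 1.6427e+02]
units [-0.024  0.015  1.991]
rz -0.03
trough 0.66 [0.504 0.003 0.14 ]
bay_wide 0.86 [0.521 0.052 0.084]
```

View pics/w5.png

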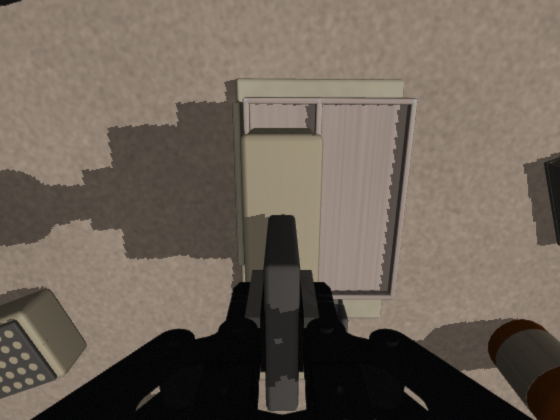

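The held trough is centred over the narrow bay (lips at columns 245 and 320, centre about 282), so I'll lower it.

apply_moves(moves=[[[0,0,0.8,0,0,0,0],[0,0,0.6,0,0,0,0],[0,0,0.3,0,0,0,0],[0,0,0.2,0,0,0,0],[0,0,0.12,0,0,0,0],[0,0,0,0,0,0,0],[0,0,0,0,0,0,0],[0,0,0,0,0,0,0]]])

```text
clock: 16.2
position: [0.5029, -0.0001, 0.1501]
ee_rot: [-3.142, 0.0, 2.867]
contact_force: [-1.5, -0.6, -0.3]
opening: 0.134
grip_force: 59.9
```

Run:
```python
from h import *
go(.504,.0003,.151,164.3); print(sensors.get_state()['contact_force'])
p=camera('side')
for t in ['trough','bay_wide','bay_narrow']:
    for r in models.landmark_of(p,t)[:2]: print(t,r['confidence'],toworld(p,r['location']).round(3))
```

```text
t 16.2 pos [ 5.029e-01 -1.000e-04  1.501e-01] rpy [-1.7999e+02  2.0000e-02  1.6426e+02]
units [-0.031  0.024 -0.029]
rz -0.04
[-1.49101013 -0.59584636 -0.2596332 ]
trough 0.84 [0.501 0.003 0.083]
trough 0.45 [ 0.385 -0.298  0.001]
bay_wide 0.95 [0.513 0.053 0.081]
bay_narrow 0.63 [0.501 0.003 0.078]
```

apply_moves(moves=[[[0,0,0,0,0,0,0.4],[0,0,0,0,0,0,0.4],[0,0,0,0,0,0,0.4],[0,0,-0.4,0,0,0,0.4],[0,0,-0.8,0,0,0,0.4],[0,0,-1,0,0,0,0.4],[0,0,-1,0,0,0,0.6],[0,0,0,0,0,0,0.6]]])

```text
clock: 17.2
position: [0.506, -0.0004, 0.2506]
ee_rot: [3.14, 0.009, 2.867]
contact_force: [0.5, -0.5, 0.3]
opening: 0.598
grip_force: 0.0
```

apply_moves(moves=[[[0.11,-0.94,0,0,0,0,0.6],[0.11,-0.94,0,0,0,0,0.6],[0.11,-0.94,0,0,0,0,0.6],[0.11,-0.94,0,0,0,0,0.6],[0.11,-0.94,0,0,0,0,0.6],[0.11,-0.94,0,0,0,0,0.6],[0.11,-0.94,0,0,0,0,0.6],[0.11,-0.94,0,0,0,0,0.6]]])

```text
clock: 18.0
position: [0.4155, -0.2109, 0.2457]
ee_rot: [3.142, -0.0, 2.867]
contact_force: [0.4, 0.7, -0.3]
opening: 0.599
grip_force: 0.0
```

Run:
```python
from h import *
st=sensors.get_state(); p=camera('wrist'); save(p,'w6'); go(.385,-.30,.07)
for t,z in (('rack',.036),('trough',.12)):
    for r in models.landmark_of(p,t)[:1]: print(t,r['confidence'],toworld(p,r['location'],st).round(3))
    for r in models.masks_of(p,t)[:1]: print(t,r['confidence'],*rect(p,r['region'],z,st))
```

```text
t 18.05 pos [ 0.4146 -0.2144  0.2458] rpy [-1.7981e+02 -1.0000e-02  1.6422e+02]
units [ 0.173 -2.993  5.868]
rack 0.64 [ 0.382 -0.299 -0.   ]
rack 0.89 [ 383.1 -299.5  136.    51.   -77.2] [109 253] [114 224]
trough 0.74 [495.5 -35.5 139.5  31.9  -2.4] [517 559] [149 318]
```

View pics/w6.png

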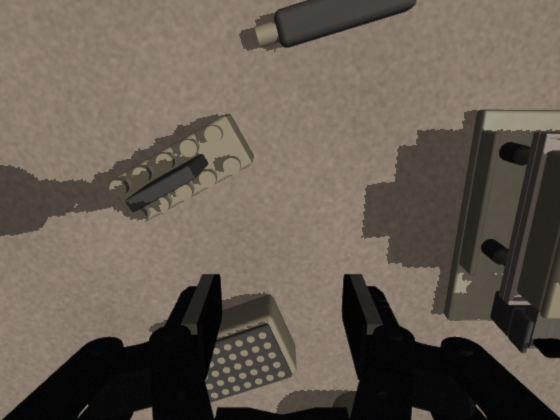

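The rack is at about (180,168), along yaw 103°. I'll align above it and re-measure.

apply_moves(moves=[[[0,0,0,0,0,7.68,0.6],[0,0,0,0,0,7.68,0.6],[0,0,0,0,0,7.68,0.6],[0,0,0,0,0,7.68,0.6],[0,0,0,0,0,7.68,0.6],[0,0,0,0,0,7.68,0.6],[0,0,0,0,0,7.68,0.6],[0,0,0,0,0,7.68,0.6]]])

```text
clock: 19.05
position: [0.4166, -0.2087, 0.2455]
ee_rot: [-3.142, -0.001, 1.791]
contact_force: [-0.5, -0.5, -0.4]
opening: 0.599
grip_force: 0.0
```

apply_moves(moves=[[[-0.843,-0.55,0,0,0,0,0.6],[-0.843,-0.55,0,0,0,0,0.6],[-0.843,-0.55,0,0,0,0,0.6],[0,0,1,0,0,0,0.6],[0,0,1,0,0,0,0.6],[0,0,0,0,0,0,0.6],[0,0,0,0,0,0,0.6],[0,0,0,0,0,0,0.6]]])

```text
clock: 19.85
position: [0.3859, -0.2951, 0.1869]
ee_rot: [3.141, 0.002, 1.796]
contact_force: [0.5, -0.3, 0.0]
opening: 0.599
grip_force: 0.0
```

Run:
```python
from h import *
st=sensors.get_state(); p=camera('wrist'); go(.383,-.2995,.07,102.8)
for r in models.landmark_of(p,'rack')[:1]: print(r['confidence'],toworld(p,r['location'],st).round(4))
r=models.masks_of(p,'rack')[0]; m=r['region']
print(r['confidence'],*rect(p,m,.036,st),*rect(p,m,.05,st))
# dark handle plate inside the mask: top face at z .095
g=cv2.cvtColor(p['image'],cv2.COLOR_RGB2GRAY); d=cv2.morphologyEx((cv2.dilate(m.astype(np.uint8),np.ones((5,5)))&(g<75)).astype(np.uint8),cv2.MORPH_OPEN,np.ones((5,5)))
n,l,s,c=cv2.connectedComponentsWithStats(d); print(s[1:],c[1:])
i=1+s[1:,4].argmax(); print(cv2.minAreaRect(np.argwhere(l==i)[:,::-1].astype(np.float32)))
```

```text
t 19.9 pos [ 0.3859 -0.2954  0.1871] rpy [1.7992e+02 1.3000e-01 1.0287e+02]
units [-0.105 -0.13   3.903]
rz 0.07
0.95 [ 0.3834 -0.2989  0.0034]
0.58 [ 383.6 -300.9  132.9   49.5  -77.4] [243 310] [116 278] [ 382.8 -296.6  126.4   47.   -77.4] [243 310] [116 278]
[[ 284  151   15   12  138]
 [ 243  152   16   12  150]
 [ 244  168   52  112 3283]
 [ 243  186   12   10   97]] [[290.24637681 156.86956522]
 [249.72666667 157.84666667]
 [270.7231191  224.85775206]
 [247.97938144 190.72164948]]
((268.30535888671875, 223.4203643798828), (49.35709762573242, 112.5501480102539), 3.814074993133545)
```

apply_moves(moves=[[[-0.13,-0.11,0.5,0,0,0.25,0.6],[0,0,1,0,0,0,0.6],[0,0,1,0,0,0,0.6],[0,0,1,0,0,0,0.6],[0,0,0.39,0,0,0,0.6],[0,0,0,0,0,0,0.6],[0,0,0,0,0,0,0],[0,0,0,0,0,0,0]]])

```text
clock: 20.8
position: [0.3834, -0.3005, 0.0703]
ee_rot: [3.14, 0.002, 1.79]
contact_force: [0.5, 0.3, -0.4]
opening: 0.268
grip_force: 0.0
```

apply_moves(moves=[[[0,0,0,0,0,0,0],[0,0,0,0,0,0,0],[0,0,0,0,0,0,0],[0,0,-0.5,0,0,0,0],[0,0,-1,0,0,0,0],[0,0,-1,0,0,0,0],[0,0,-1,0,0,0,0],[0,0,-1,0,0,0,0]]])

```text
clock: 21.6
position: [0.3819, -0.299, 0.2052]
ee_rot: [-3.141, -0.0, 1.79]
contact_force: [0.3, 0.2, -4.1]
opening: 0.132
grip_force: 58.9
```

apply_moves(moves=[[[0,0,-1,0,0,-7.72,0],[0,0,-0.7,0,0,-7.72,0],[0,0,0,0,0,-7.72,0],[0,0,0,0,0,-7.72,0],[0,0,0,0,0,-7.72,0],[0,0,0,0,0,-7.72,0],[0,0,0,0,0,-7.72,0],[0,0,0,0,0,-7.72,0]]])

```text
clock: 22.4
position: [0.3819, -0.299, 0.2548]
ee_rot: [3.141, -0.001, 2.873]
contact_force: [0.1, 0.3, -4.2]
opening: 0.133
grip_force: 59.0
```

Run:
```python
from h import *
go(.5188,.0535,.26,164.3)
```

```text
t 22.4 pos [ 0.3819 -0.299   0.2548] rpy [ 1.7998e+02 -4.0000e-02  1.6464e+02]
units [-1.287 12.538 -0.168]
rz 0.34
```

apply_moves(moves=[[[-0.099,0.964,-0.5,0,0,0.3,0],[-0.099,0.964,-0.5,0,0,0,0],[-0.099,0.964,0,0,0,0,0],[-0.099,0.964,0,0,0,0,0],[-0.099,0.964,0,0,0,0,0],[-0.099,0.964,0,0,0,0,0],[-0.099,0.964,0,0,0,0,0],[-0.099,0.964,0,0,0,0,0]]])

```text
clock: 23.2
position: [0.4684, -0.0822, 0.2849]
ee_rot: [3.142, -0.001, 2.863]
contact_force: [0.7, -0.7, -3.7]
opening: 0.132
grip_force: 60.3
```

apply_moves(moves=[[[-0.099,0.964,0,0,0,0,0],[-0.099,0.964,0,0,0,0,0],[-0.099,0.964,0,0,0,0,0],[-0.099,0.964,0,0,0,0,0],[-0.099,0.964,0,0,0,0,0],[0,0,0,0,0,0,0],[0,0,0,0,0,0,0],[0,0,0,0,0,0,0]]])

```text
clock: 24.0
position: [0.5221, 0.0507, 0.2847]
ee_rot: [-3.141, -0.001, 2.863]
contact_force: [0.4, 0.1, -2.8]
opening: 0.136
grip_force: 60.6
```

Run:
```python
from h import *
st=sensors.get_state(); p=camera('wrist');go(.5188,.0535,.16,164.3)
for t,z in (('rack',.25),('trough',.1)):
    for r in models.landmark_of(p,t)[:1]: print(t,r['confidence'],toworld(p,r['location'],st).round(4))
p=camera('side')
for t in ('rack','trough','bay_wide','bay_narrow'):
    for r in models.landmark_of(p,t)[:1]: print(t,r['confidence'],toworld(p,r['location'],st).round(4))
```

```text
t 24.05 pos [0.5222 0.0505 0.2848] rpy [-1.7996e+02 -4.0000e-02  1.6398e+02]
units [0.133 0.066 4.159]
rz -0.32
rack 0.83 [0.5221 0.054  0.2152]
trough 0.66 [5.046e-01 5.000e-04 7.950e-02]
rack 0.62 [0.5232 0.0536 0.2127]
trough 0.74 [ 5.042e-01 -3.000e-04  8.520e-02]
bay_narrow 0.86 [ 0.5052 -0.0013  0.078 ]
```

apply_moves(moves=[[[0.13,0.066,0.5,0,0,-0.3,0],[0,0,1,0,0,0,0],[0,0,1,0,0,0,0],[0,0,0.8,0,0,0,0],[0,0,0.5,0,0,0,0],[0,0,0,0,0,0,0],[0,0,0,0,0,0,0],[0,0,0,0,0,0,0]]])

```text
clock: 25.2
position: [0.5208, 0.0542, 0.1721]
ee_rot: [3.141, 0.002, 2.868]
contact_force: [-0.1, -0.2, -3.2]
opening: 0.133
grip_force: 60.5
```

Run:
```python
from h import *
go(.5188,.0535,.1485,164.3)
```

```text
t 25.2 pos [0.5208 0.0542 0.1721] rpy [1.7997e+02 1.2000e-01 1.6432e+02]
units [ 0.058 -0.042  0.785]
rz 0.02
```

apply_moves(moves=[[[0.05,-0.03,0.3,0,0,0,0],[0,0,0.2,0,0,0,0],[0,0,0.15,0,0,0,0],[0,0,0.13,0,0,0,0],[0,0,0,0,0,0,0],[0,0,0,0,0,0,0],[0,0,0,0,0,0,0],[0,0,0,0,0,0,0]]])

```text
clock: 26.0
position: [0.5181, 0.0539, 0.1477]
ee_rot: [3.142, 0.0, 2.868]
contact_force: [-0.5, 0.0, -2.3]
opening: 0.133
grip_force: 60.9
```

Run:
```python
from h import *
go(.5188,.0535,.1485,164.3)
for n in ('side','scene'):
  p=camera(n)
  for t in ('rack','trough','bay_wide','bay_narrow'):
    for r in models.landmark_of(p,t)[:1]: print(t,r['confidence'],toworld(p,r['location']).round(4))
```

```text
t 26.0 pos [0.5181 0.0539 0.1477] rpy [1.8000e+02 1.0000e-02 1.6432e+02]
units [-0.026 -0.005 -0.027]
rz 0.02
rack 0.85 [0.519  0.0552 0.0757]
trough 0.73 [0.5022 0.0018 0.0796]
bay_narrow 0.67 [0.504  0.0044 0.0792]
rack 0.88 [0.5221 0.0488 0.0712]
trough 0.74 [ 0.5032 -0.0032  0.0777]
bay_wide 0.86 [0.5209 0.053  0.0771]
```

apply_moves(moves=[[[0,0,0.06,0,0,0,0],[0,0,0.06,0,0,0,0],[0,0,0,0,0,0,0.35],[0,0,0,0,0,0,0.35],[0,0,0,0,0,0,0.35],[0,0,0,0,0,0,0.35],[0,0,-0.5,0,0,0,0.35],[0,0,-1,0,0,0,0.35]]])

```text
clock: 27.3
position: [0.5162, 0.0538, 0.1875]
ee_rot: [-3.14, -0.005, 2.868]
contact_force: [-0.2, -0.2, 0.2]
opening: 0.35
grip_force: 0.0
```

apply_moves(moves=[[[0,0,-1,0,0,0,0.35],[0,0,-1,0,0,0,0.35],[0,0,-0.8,0,0,0,0],[0,0,0,0,0,0,0],[0,0,0,0,0,0,0],[0,0,0,0,0,0,0],[0,0,0,0,0,0,0],[0,0,0,0,0,0,0]]])

```text
clock: 28.1
position: [0.5174, 0.0538, 0.2718]
ee_rot: [-3.141, -0.002, 2.868]
contact_force: [0.5, -0.8, 0.1]
opening: -0.002
grip_force: 0.0
```

Run:
```python
from h import *
go(.5188,.0535,.1485,164.3)
for n in ('wrist','side'):
  st=sensors.get_state();p=camera(n)
  for t in ('rack','trough','bay_wide','bay_narrow','catch_nose'):
    for r in models.landmark_of(p,t)[:1]: print(n,t,r['confidence'],toworld(p,r['location'],st).round(4))
  if n=='wrist':
    for t,z in (('rack',.108),('trough',.112)):
      for r in models.masks_of(p,t)[:1]: print(t,*rect(p,r['region'],z,st))
```

```text
t 28.1 pos [0.5174 0.0538 0.2718] rpy [-1.7997e+02 -1.2000e-01  1.6432e+02]
units [-5.70e-02  4.00e-03  4.11e+00]
rz 0.02
wrist rack 0.9 [0.5186 0.0561 0.0754]
wrist trough 0.77 [5.043e-01 1.000e-04 6.940e-02]
rack [560.9 244.3  62.6  44.5 -85.3] [480 559] [144 211]
trough [ 5.044e+02  4.000e-01  1.321e+02  4.200e+01 -1.560e+01] [185 241] [112 270]
side rack 0.96 [0.5234 0.0589 0.0678]
side trough 0.55 [0.5023 0.0017 0.0735]
side bay_narrow 0.9 [0.5027 0.0059 0.0729]
side catch_nose 0.47 [0.5873 0.0115 0.0603]
```

apply_moves(moves=[[[0,0,1,0,0,0,0],[0,0,1,0,0,0,0],[0,0,0.8,0,0,0,0],[0,0,0.1,0,0,0,0],[0,0,0.05,0,0,0,0],[0,0,0.05,0,0,0,0],[0,0,0.05,0,0,0,0],[0,0,0.05,0,0,0,0]]])

```text
clock: 29.6
position: [0.5187, 0.0538, 0.1808]
ee_rot: [3.141, 0.002, 2.868]
contact_force: [0.7, -0.1, -0.2]
opening: 0.002
grip_force: 0.0
```

apply_moves(moves=[[[0,0,0.05,0,0,0,0],[0,0,0.05,0,0,0,0],[0,0,0.05,0,0,0,0],[0,0,0.05,0,0,0,0],[0,0,0.05,0,0,0,0],[0,0,0.05,0,0,0,0],[0,0,0.05,0,0,0,0],[0,0,0.05,0,0,0,0]]])

```text
clock: 30.4
position: [0.5183, 0.0539, 0.1706]
ee_rot: [3.141, 0.001, 2.868]
contact_force: [-10.3, 0.1, 33.6]
opening: 0.003
grip_force: 17.3
```

apply_moves(moves=[[[0,0,0,0,0,0,0],[0,0,0,0,0,0,0],[0,0,0,0,0,0,0],[0,0,0,0,0,0,0],[0,0,0,0,0,0,0],[0,0,0,0,0,0,0],[0,0,0,0,0,0,0],[0,0,0,0,0,0,0]]])

```text
clock: 31.2
position: [0.5185, 0.0539, 0.1685]
ee_rot: [3.141, 0.001, 2.868]
contact_force: [-0.2, -0.1, 5.4]
opening: -0.003
grip_force: 2.6
```

Run:
```python
from h import *
st=sensors.get_state(); print(st['contact_force'],st['moment'],st['position'])
for n in ('side','scene'):
  p=camera(n)
  for t in ('rack','trough','bay_wide','bay_narrow','catch_nose'):
    for r in models.landmark_of(p,t)[:1]: print(n,t,round(r['confidence'],2),toworld(p,r['location'],st).round(4))
```

```text
[-0.19693838 -0.11452408  5.40817222] [0.1105245  0.14633568 0.00664913] [0.5184759  0.05389633 0.16851914]
side rack 0.97 [0.5211 0.0567 0.0614]
side trough 0.79 [0.5018 0.0011 0.066 ]
side bay_narrow 0.71 [0.5886 0.3266 0.0012]
side catch_nose 0.43 [0.5911 0.006  0.062 ]
scene rack 0.65 [0.5187 0.0506 0.0557]
scene trough 0.58 [ 0.5012 -0.0047  0.0627]
scene bay_wide 0.83 [0.5218 0.0517 0.0654]
scene catch_nose 0.67 [0.5926 0.0077 0.0587]
```

The force is only catch damping: it decays to 5 N when I hold still. I'll continue more slowly.

apply_moves(moves=[[[0,0,0.03,0,0,0,0],[0,0,0.03,0,0,0,0],[0,0,0.03,0,0,0,0],[0,0,0.03,0,0,0,0],[0,0,0.03,0,0,0,0],[0,0,0.03,0,0,0,0],[0,0,0.03,0,0,0,0],[0,0,0.03,0,0,0,0]]])

```text
clock: 32.6
position: [0.5185, 0.0539, 0.1616]
ee_rot: [3.141, 0.001, 2.868]
contact_force: [-1.2, -0.6, 7.5]
opening: -0.002
grip_force: 3.8
```

apply_moves(moves=[[[0,0,0.03,0,0,0,0],[0,0,0.03,0,0,0,0],[0,0,0.03,0,0,0,0],[0,0,0.03,0,0,0,0],[0,0,0,0,0,0,0],[0,0,0,0,0,0,0],[0,0,0,0,0,0,0],[0,0,0,0,0,0,0]]])

```text
clock: 33.4
position: [0.5185, 0.0539, 0.1581]
ee_rot: [3.141, 0.001, 2.868]
contact_force: [-1.6, -0.4, 8.5]
opening: 0.006
grip_force: 4.4
```

apply_moves(moves=[[[0,0,0.01,0,0,0,0],[0,0,0,0,0,0,0],[0,0,0,0,0,0,0],[0,0,0,0,0,0,0],[0,0,0,0,0,0,0],[0,0,0,0,0,0,0],[0,0,0,0,0,0,0],[0,0,0,0,0,0,0]]])

```text
clock: 34.2
position: [0.5185, 0.0539, 0.1578]
ee_rot: [3.141, 0.001, 2.868]
contact_force: [-2.1, -0.5, 9.9]
opening: 0.002
grip_force: 4.5
```

apply_moves(moves=[[[0,0,0,0,0,0,0],[0,0,0,0,0,0,0],[0,0,0,0,0,0,0],[0,0,0,0,0,0,0],[0,0,0,0,0,0,0],[0,0,0,0,0,0,0],[0,0,0,0,0,0,0],[0,0,0,0,0,0,0]]])

```text
clock: 35.0
position: [0.5185, 0.0539, 0.1578]
ee_rot: [3.141, 0.001, 2.868]
contact_force: [-2.0, -0.0, 8.9]
opening: 0.001
grip_force: 4.5
```

apply_moves(moves=[[[0,0,0,0,0,0,0],[0,0,0,0,0,0,0],[0,0,0,0,0,0,0],[0,0,0,0,0,0,0],[0,0,0,0,0,0,0],[0,0,0,0,0,0,0],[0,0,0,0,0,0,0],[0,0,0,0,0,0,0]]])

```text
clock: 35.8
position: [0.5185, 0.0539, 0.1578]
ee_rot: [3.141, 0.001, 2.868]
contact_force: [-1.4, -0.4, 8.8]
opening: 0.002
grip_force: 4.5
```

apply_moves(moves=[[[0,0,0,0,0,0,0],[0,0,0,0,0,0,0],[0,0,0,0,0,0,0],[0,0,0,0,0,0,0],[0,0,0,0,0,0,0],[0,0,0,0,0,0,0],[0,0,0,0,0,0,0],[0,0,0,0,0,0,0]]])

```text
clock: 36.6
position: [0.5185, 0.0539, 0.1578]
ee_rot: [3.141, 0.001, 2.868]
contact_force: [-1.6, 0.6, 9.7]
opening: 0.002
grip_force: 4.5
```

apply_moves(moves=[[[0,0,0,0,0,0,0],[0,0,0,0,0,0,0],[0,0,0,0,0,0,0],[0,0,0,0,0,0,0],[0,0,0,0,0,0,0],[0,0,0,0,0,0,0],[0,0,0,0,0,0,0],[0,0,0,0,0,0,0]]])

```text
clock: 37.4
position: [0.5185, 0.0539, 0.1578]
ee_rot: [3.141, 0.001, 2.868]
contact_force: [-1.6, -0.8, 9.8]
opening: -0.002
grip_force: 4.5
```

Run:
```python
from h import *
st=sensors.get_state()
for n in ('side','scene'):
  p=camera(n)
  for t in ('rack','trough','bay_wide','bay_narrow','catch_nose'):
    for r in models.landmark_of(p,t)[:1]: print(n,t,round(r['confidence'],2),toworld(p,r['location'],st).round(4))
```

```text
side rack 0.71 [0.5211 0.0572 0.0471]
side trough 0.68 [5.023e-01 4.000e-04 5.530e-02]
side bay_narrow 0.69 [ 0.7367 -0.2029  0.0037]
side catch_nose 0.66 [0.5864 0.0112 0.0586]
scene rack 0.69 [0.5214 0.049  0.0451]
scene trough 0.95 [ 0.5042 -0.0029  0.0522]
scene bay_wide 0.7 [0.5198 0.0526 0.0521]
scene bay_narrow 0.43 [0.5216 0.0508 0.044 ]
scene catch_nose 0.71 [0.5868 0.0086 0.0609]
```

The catch nose is back at its start position (x about 0.586), so I'll let up gently.

apply_moves(moves=[[[0,0,-0.03,0,0,0,0],[0,0,-0.03,0,0,0,0],[0,0,-0.03,0,0,0,0],[0,0,-0.03,0,0,0,0],[0,0,-0.03,0,0,0,0],[0,0,-0.03,0,0,0,0],[0,0,0,0,0,0,0],[0,0,0,0,0,0,0]]])

```text
clock: 38.8
position: [0.5179, 0.0538, 0.162]
ee_rot: [-3.141, -0.0, 2.868]
contact_force: [-0.4, 0.5, 0.2]
opening: 0.002
grip_force: 0.0
```

The force is zero, so the catch is holding. I'll retreat and check.

apply_moves(moves=[[[0,0,-0.3,0,0,0,0],[0,0,-1,0,0,0,0],[0,0,-1,0,0,0,0],[0,0,-1,0,0,0,0],[0,0,0,0,0,0,0],[0,0,0,0,0,0,0],[0,0,0,0,0,0,0],[0,0,0,0,0,0,0]]])

```text
clock: 39.6
position: [0.5171, 0.0538, 0.26]
ee_rot: [-3.141, -0.003, 2.868]
contact_force: [0.5, 0.4, 0.2]
opening: -0.004
grip_force: 0.0
```

Run:
```python
from h import *
for n in ('side','scene','wrist'):
  st=sensors.get_state(); p=camera(n)
  for t in ('rack','trough','bay_wide','catch_nose','spent'):
    for r in models.landmark_of(p,t)[:1]: print(n,t,round(r['confidence'],2),toworld(p,r['location'],st).round(4))
```

```text
side rack 0.59 [0.5186 0.059  0.0557]
side trough 0.9 [0.502  0.     0.0563]
side catch_nose 0.56 [0.5853 0.0077 0.0593]
side spent 0.55 [0.588  0.327  0.0016]
scene rack 0.69 [0.5201 0.0499 0.0506]
scene trough 0.91 [ 0.5053 -0.003   0.053 ]
scene bay_wide 0.92 [0.5228 0.0521 0.0545]
scene catch_nose 0.44 [0.5862 0.0062 0.0589]
scene spent 0.76 [0.5899 0.3239 0.0007]
wrist rack 0.73 [0.5193 0.0553 0.0583]
wrist trough 0.72 [5.031e-01 1.000e-04 5.340e-02]
wrist catch_nose 0.84 [0.5836 0.0124 0.0567]
wrist spent 0.62 [0.589  0.3238 0.0041]
```

The deck is held at about 0.055 m (sunk about 25 mm), the catch is home, and all loads are in place.

```bash
python3 -c "
from workcell import env; print(env.job_done())"
```

```text
the job is handed in; nothing more can be done
None
```

The job is handed in, with no verdict returned: by the last camera readings the spent trough stands in the tray, the rack and fresh trough are in their bays, and the deck stays caught down with the arm clear.

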